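# Grease the inspection stage through its tilted nipple

### The arm

A 6-joint arm with a two-finger parallel gripper is mounted at the origin on the work surface. World frame = base frame: x ahead of the robot, y to its left, z up, the work surface at z = 0. Lengths are in m, angles in rad, forces in N, time in s.
With the tool pointing down it reaches from about 0.375 to 0.9 m from the base axis. Payload 3.1 kg.
Tool frame: the origin (TCP) lies midway between the tips of the shut fingers; the grasp point (between the pads) lies robot.grip_depth behind it (robot.grip_depth is the distance from the TCP to the grasp point, in m); z points along the fingers, y is the line along which they close (so a half turn about z gives the same grasp; the last joint's range is limited). The gripper opens to 87 mm and grips with 3 to 60 N. Pads are 19 mm wide; open, the fingers measure 117 mm over their backs; the gripper's body (75 mm by 190 mm) begins 51 mm behind the grasp point.
Start: joints at [0.975, 0.527, 1.433, -0, 1.181, -0.178], TCP at [0.254, 0.571, 0.223] pointing down, gripper open.
Joint ranges: [-3.08, 3.08], [-0.75, 2.2], [0.22, 2.44], [-1.43, 4.57], [0, 2.65], [-2.85, 2.85]. Speed limits (rad/s): [2.79, 2.79, 3.14, 3.14, 3.14, 3.14].

### API

Orientations are given as a unit quaternion [x, y, z, w].
In Python, from rig import robot, eyes, readout gives the robot as it stands (robot), with the cameras (eyes) and the readings (readout).
- The arm moves only by the tool nudge_tcp, called after "Emit:" by a JSON object that holds its "api" and its "payload", one argument or row to a line. Schema: {"type":"object","properties":{"ticks":{"type":"array","items":{"type":"array","items":{"type":"number"},"minItems":4,"maxItems":4},"minItems":1,"maxItems":20},"jaw":{"type":"number"},"grip_n":{"type":"number"},"only":{"type":"string"},"quiet":{"type":"boolean"},"lines":{"type":"string"}},"required":["ticks"],"additionalProperties":false}. ticks is a list of rows, 1 to 20 of them, each of 4 numbers: dx, dy, dz in m, then a turn about the tool's z in rad; each row shifts and turns the commanded pose from where the row before left it, along the tool's axes as they then stand; what a row does not reach is not made up. A row lasts 1/12 s, in which the tool goes at most 0.0417 m and 0.125 rad, less where a joint would pass 70% of its speed; a pose out of reach is approached as far as the arm can. jaw is the finger opening in m, set as the call begins (left out keeps the last). The fingers move at their own pace and stop on an object; grip_n is the grip in N (left out, the last holds). Time passes only in rows, so rows that do not move let the fingers close. The tool returns the time, the measured TCP pose, the force, the opening and the grip force at its end. only (a regular expression) keeps the lines of the reply that match it, lines (a string "A,B") keeps lines A to B, and quiet returns only ok. Input that does not fit is refused with a message, and nothing moves.
- readout.get_obs(): the state, without advancing time (a new reading comes with each control period).
- eyes.camera(name): name is "scene" or "side" or "wrist"; returns a dict with "img" (420x560x3 uint8, red, green, blue), "fx", "fy", "cx", "cy" (pixels), "xyz" and "attitude" of the camera in the world. Camera axes: x right, y down, z forward; pixel columns grow to the right and rows downward; lengths in m; the calibration is good to about 2 mm. The wrist camera is an equidistant fisheye: a pixel r from the principal point sees the ray r / f radians off the axis. A picture is of the moment at which its call begins. There is no depth.
- robot.hand_in(): hands the job in; it is judged then, once.
The state is a dict: "time": time; "q": joint angles; "joint_velocities": joint speeds; "joint_torque": joint torques, N m; "position": TCP position; "tool_rot": TCP orientation; "ft_force": force on the tool from outside, world axes, zero at the start; "moment": the same for the moment, N m; "grip_width": finger opening in m; "grip_force": force on a finger pad.
Only numpy, scipy, OpenCV 4.12 (cv2) and the standard library are available. Lean on these libraries where they do the work, as an engineer would, in place of code of your own. Each camera call takes 0.05 s, during which the arm holds its last target. There are 200 camera calls.

### The job

The linear stage needs lubricating. First pull its vent cap straight up until it clicks open and leave it open; then take the square-bodied grease gun out of its stand, push its coupler squarely onto the tilted nipple until the sprung sleeve snaps down, and keep it pressed there. Finish still gripping the gun and holding the sleeve down against its spring; leave the other things on the bench where they are.

Things in the scene. Friction and masses are not known exactly. Their poses are not given: they have to be found in the camera images.
- stage: Fixed linear stage, screwed down: aluminium base plate 200 x 100 x 12 mm (long side = its x axis), two rails, and a grey carriage 100 x 85 mm (x -20 to +80 mm) whose flat top is 54 mm above the bench. Origin: centre of the underside of the base plate; z up. The nipple is at its -x end, the vent cap on the carriage top at x = +45 mm.
- nipple: Fixed grease nipple, leaning 0.4 rad from vertical towards the stage's -x. Origin on its axis, at (-45, 0, 45) mm in the stage's frame; z points outward along the nipple, y is the stage's y. A brass pin, 12 mm across with a round end, runs from z = 0 to 38 mm, with a dark sleeve round its foot. Below z = 8 mm is a fixed steel boss 40 mm across.
- nipple_tip (a point): Outer end of the brass nipple pin, on its axis, 38 mm from the nipple's origin.
- sleeve (a joint): Travel of the sprung sleeve (34 mm across) round the nipple: 0 at rest, its flat end face at nipple z = 22 mm; 0.010 m fully down (end stop), face at z = 12 mm. It stays put up to about 11 N, then gives way with a snap: 8 N keeps it at 5 mm, 5 N at the end stop. It springs right back when let go.
- vent (a joint): Lift of the vent cap along the vertical: 0 shut, 0.012 m open (end stop). A detent holds it at either end: about 8 N to start it, less as it moves; past the middle (6 mm) it goes on by itself to the open stop.
- vent_top (a point): Centre of the flat top of the vent cap: an upright black round cap 24 mm in diameter and 20 mm tall on a thinner stem; when shut its underside is 6 mm above the carriage top and its top 80 mm above the bench. It rises with the cap.
- gun: Grease gun, loose, 200 to 300 g, 126 mm long, standing nose down in its stand. Origin: centre of the coupler's open mouth at the lower end; z runs up along the gun. Steel coupler to z = 34 mm, neck to 46 mm, square aluminium body 28 x 28 mm (sides along its x and y) from z = 46 to 118 mm, round end knob to 126 mm.
- gun_grip (a point): Point on the gun's axis at z = 85 mm, where the square body is best gripped.
- gun_mouth (a point): Centre of the coupler's mouth (the gun's origin). The mouth is 32 mm across outside, 25 mm inside, tapering over 9 mm to a bore 17 mm wide and 31 mm deep in all; the coupler is 24 mm across above the taper. Pressed home, the mouth's rim bears on the sleeve's end face and the pin is in the bore.
- stand: White plastic block 85 x 85 x 40 mm, fixed, with a round well 38 mm wide and 30 mm deep in which the gun stands (its mouth 10 mm above the bench). Origin: centre of the underside.
- wand: Bystander: slim round black vacuum wand, 18 mm across, 145 mm long, upright in its own white stand, 60 mm square and 40 mm high. Origin: its lower end, z up.
- dish: Bystander: flat round clear dish, 60 mm across, 12 mm high. Origin: centre of the underside.
- wafer_box: Bystander: white box with a clear lid, 100 x 100 x 67 mm. Origin: centre of the underside.
- spanner: Bystander: small steel spanner lying flat, 134 mm long, 6 mm thick. Origin: centre of the underside.

How it is judged:
By the outcome, as a careful person would: the job done as asked, in the order asked, and still so for the second after the job is handed in, while the arm keeps its last pose, push and grip.
It also fails if it takes over 45 s, if anything falls off the work surface, if the arm or the gripper's body presses on something with over 40 N, if the wrist force passes 120 N, or if a joint passes its speed limit or range.

## Working session

There is one attempt and no reset: what is moved stays moved. The work goes in short steps, Python scripts to look and compute and a tool call to move; the robot and the scene stay as the last step left them, time stands still between calls to the robot, and variables do not carry over. Pictures are saved under pics/ and viewed, at most 10 in all, crops included, and the job is handed in when it is done.

```bash
ls; mkdir -p pics
```

Run:
```python
from rig import robot, eyes, readout
import cv2,numpy as np
print(readout.get_obs(), robot.grip_depth)
for n in ["scene","side","wrist"]:
    c=eyes.camera(n); cv2.imwrite(f"pics/{n}0.png",c["img"][:,:,::-1]); print(n,{k:v for k,v in c.items() if k!="img"})
```

```text
pics
rig.py
{'time': 0.0, 'q': array([ 9.74478718e-01,  5.28475191e-01,  1.43393330e+00, -1.60118660e-05,
        1.18134832e+00, -1.78491804e-01]), 'joint_velocities': array([-8.64786065e-04,  1.43917746e-03, -3.58881840e-04,  7.02343201e-05,
       -1.08955010e-03, -1.28328813e-03]), 'joint_torque': array([ 9.42626539e-04, -4.40043998e+01, -1.76588345e+01,  6.33749831e-02,
        5.83234895e-02, -1.50330470e-04]), 'position': array([0.25316048, 0.57062521, 0.22155621]), 'tool_rot': array([ 2.07393459e-01,  9.78257012e-01, -1.00468497e-03, -4.01940229e-04]), 'ft_force': array([-0.21176538,  0.15450624, -0.06257078]), 'moment': array([ 0.00798853, -0.04730607, -0.04321357]), 'grip_force': 0.0, 'grip_width': 0.08678216849594274} 0.0187
scene {'fx': 474.94695277607525, 'fy': 474.94695277607525, 'cx': 288.7953351201652, 'cy': 206.2950575547663, 'xyz': array([1.16186527, 0.23928045, 0.88505538]), 'attitude': array([ 0.50292558,  0.79683481, -0.28381675, -0.17767439])}
side {'fx': 423.5315739394744, 'fy': 423.5315739394744, 'cx': 277.33582846040844, 'cy': 206.2532476401418, 'xyz': array([ 0.03088819, -0.56072292,  0.57503253]), 'attitude': array([ 0.80082343, -0.34120044,  0.19649987, -0.45127806])}
wrist {'fx': 325.19226210127806, 'fy': 325.19226210127806, 'cx': 279.4723692304712, 'cy': 210.78135242265992, 'xyz': array([0.17977736, 0.60339157, 0.38387573]), 'attitude': array([0.82952906, 0.53885503, 0.07936151, 0.1233635 ])}
```

View pics/scene0.png

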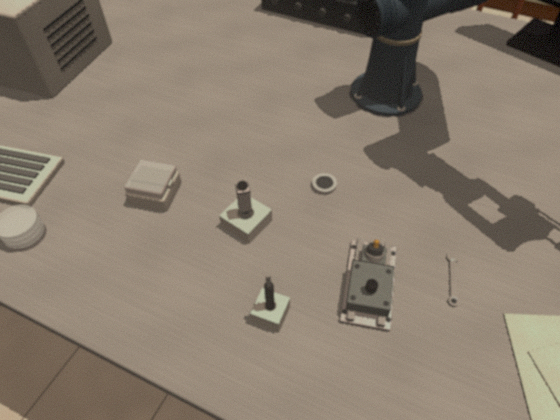

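View pics/side0.png

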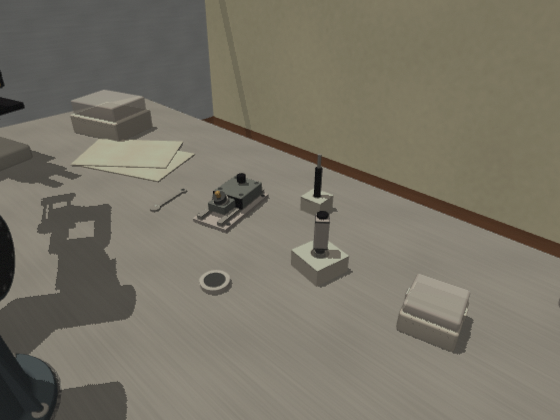

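The scene view shows the stage (vent cap about (372,285), brass tip (377,243)) and the gun in its stand (top (243,186)). In the side view the cap is at (241,178), the tip at (219,196) and the gun's knob at (322,215). I'll zoom in next.

Run:
```python
import cv2,numpy as np
a=cv2.imread("pics/scene0.png");b=cv2.imread("pics/side0.png")
def crop(im,x,y,w,h,s): return cv2.convertScaleAbs(cv2.resize(im[y:y+h,x:x+w],None,fx=s,fy=s,interpolation=cv2.INTER_CUBIC),alpha=1.3)
t=np.hstack([crop(a,335,232,66,100,4)[:300,:264],crop(a,215,170,66,75,4),crop(b,190,165,66,75,4)])
bt=np.hstack([crop(a,335,257,66,75,4),crop(b,285,203,66,75,4),crop(b,190,165,66,75,4)])
cv2.imwrite("pics/m1.png",np.vstack([t,bt]))
```

```text
(no output)
```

View pics/m1.png

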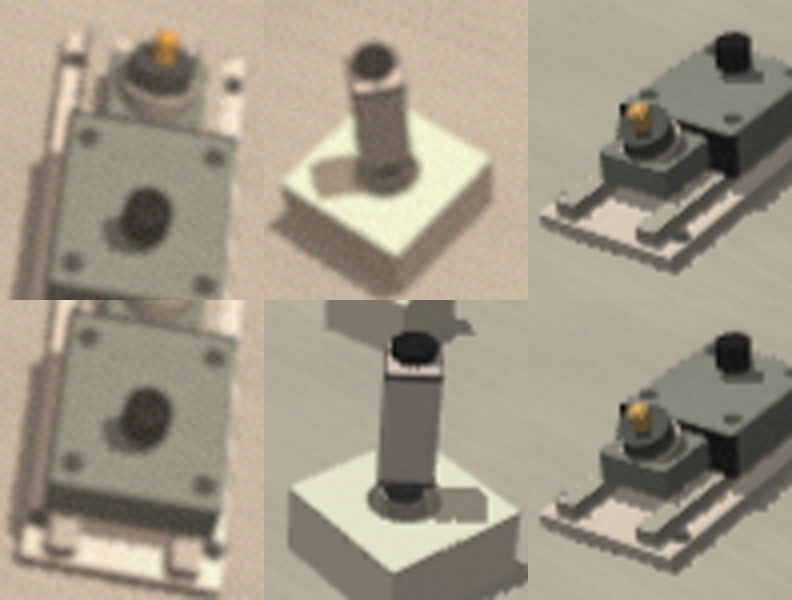

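Create h.py:
```python
import numpy as np, cv2
from scipy.spatial.transform import Rotation as R
def ray(c,uv):
    p=(np.array(uv,float)-[c["cx"],c["cy"]])/[c["fx"],c["fy"]]
    if c.get("fish"):
        t=np.linalg.norm(p); d=np.r_[p/t*np.sin(t),np.cos(t)]
    else: d=np.r_[p,1]; d/=np.linalg.norm(d)
    return np.array(c["xyz"]),R.from_quat(c["attitude"]).apply(d)
def plane(c,uv,z):
    o,d=ray(c,uv); return o+d*(z-o[2])/d[2]
def tri(*obs):
    A=0;b=0;L=[ray(c,u) for c,u in obs]
    for o,d in L:
        P=np.eye(3)-np.outer(d,d);A=A+P;b=b+P@o
    x=np.linalg.solve(A,b); return x,[round(1000*np.linalg.norm((np.eye(3)-np.outer(d,d))@(x-o)),1) for o,d in L]
S=dict(fx=474.947,fy=474.947,cx=288.795,cy=206.295,xyz=[1.16186527,0.23928045,0.88505538],attitude=[0.50292558,0.79683481,-0.28381675,-0.17767439])
D=dict(fx=423.5316,fy=423.5316,cx=277.3358,cy=206.2532,xyz=[0.03088819,-0.56072292,0.57503253],attitude=[0.80082343,-0.34120044,0.19649987,-0.45127806])
def proj(c,X):
    p=R.from_quat(c["attitude"]).inv().apply(np.array(X)-c["xyz"])
    if c.get("fish"):
        r=np.hypot(p[0],p[1]);t=np.arctan2(r,p[2]);q=p[:2]/r*t
    else: q=p[:2]/p[2]
    return q*[c["fx"],c["fy"]]+[c["cx"],c["cy"]]
```

Run:
```python
from h import *
np.set_printoptions(precision=4,suppress=True)
print("vent",tri((S,(372,283.7)),(D,(241.5,175))))
print("tip",tri((S,(376.5,241)),(D,(217.3,192.5))))
print("knob",tri((S,(243,184.5)),(D,(322.5,214.3))))
for u in [(353,260.25),(394,266.3),(388.8,309.5),(347.5,303.3)]: print("car",plane(S,u,.054))
for u in [(219,215),(245,195),(272,210),(247.5,234)]: print("stand",plane(S,u,.04))
for u in [(291,225.5),(322,215),(348.5,232),(317.5,246)]: print("standD",plane(D,u,.04))
print("cap2",plane(S,(268,278),.15))
from rig import robot, eyes, readout
o=readout.get_obs();Rt=R.from_quat(o["tool_rot"]);print(Rt.as_matrix())
w=dict(xyz=[0.17977736, 0.60339157, 0.38387573],attitude=[0.82952906, 0.53885503, 0.07936151, 0.1233635 ])
print(Rt.inv().apply(w["xyz"]-o["position"]),(Rt.inv()*R.from_quat(w["attitude"])).as_matrix())
```

```text
vent (array([0.6778, 0.1818, 0.0796]), [np.float64(1.9), np.float64(1.9)])
tip (array([0.5771, 0.157 , 0.0776]), [np.float64(1.7), np.float64(1.7)])
knob (array([ 0.6012, -0.1403,  0.1347]), [np.float64(2.3), np.float64(2.3)])
car [0.6253 0.1277 0.054 ]
car [0.6031 0.2086 0.054 ]
car [0.7004 0.2291 0.054 ]
car [0.7222 0.1529 0.054 ]
stand [ 0.6331 -0.1903  0.04  ]
stand [ 0.5557 -0.166   0.04  ]
stand [ 0.5687 -0.0886  0.04  ]
stand [ 0.6518 -0.1067  0.04  ]
standD [ 0.6373 -0.0307  0.04  ]
standD [ 0.722  -0.0533  0.04  ]
standD [ 0.7074 -0.1402  0.04  ]
standD [ 0.6182 -0.1236  0.04  ]
cap2 [0.7871 0.0175 0.15  ]
[[-0.914   0.4058 -0.0009]
 [ 0.4058  0.914  -0.0014]
 [ 0.0003 -0.0016 -1.    ]]
[ 0.0804 -0.0003 -0.1621] [[-0.001  -0.9569 -0.2905]
 [ 1.     -0.0011  0.    ]
 [-0.0003 -0.2905  0.9569]]
```

Emit:
{"api": "nudge_tcp", "payload": {
  "ticks": [
    [-0.039, -0.0131, 0.0037, 0],
    [-0.039, -0.0131, 0.0037, 0],
    [-0.039, -0.0131, 0.0037, 0],
    [-0.039, -0.0131, 0.0037, 0],
    [-0.039, -0.0131, 0.0037, 0],
    [-0.039, -0.0131, 0.0037, 0],
    [-0.039, -0.0131, 0.0037, 0],
    [-0.039, -0.0131, 0.0037, 0],
    [-0.039, -0.0131, 0.0037, 0],
    [-0.039, -0.0131, 0.0037, 0],
    [-0.039, -0.0131, 0.0037, 0],
    [-0.039, -0.0131, 0.0037, 0],
    [-0.039, -0.0131, 0.0037, 0],
    [-0.039, -0.0131, 0.0037, 0],
    [0, 0, 0, -0.11],
    [0, 0, 0, -0.11],
    [0, 0, 0, -0.11],
    [0, 0, 0, -0.11],
    [0, 0, 0, -0.11],
    [0, 0, 0, -0.11]
  ],
  "jaw": 0.06
}}

```text
time: 1.82
position: [0.6779, 0.1819, 0.1701]
tool_rot: [-0.123, 0.992, 0.0, -0.001]
ft_force: [-0.7, -0.3, 0.4]
grip_width: 0.0601
grip_force: 0.0
```

Add to h.py:
```python
def shot(name):
    from rig import robot, eyes, readout
    c=eyes.camera("wrist");o=readout.get_obs();im=c["img"][:,:,::-1].copy()
    cv2.imwrite(f"pics/{name}.png",im);c["fish"]=1
    import pickle;d=dict(c);d.pop("img");d["pos"]=o["position"];d["rot"]=o["tool_rot"];pickle.dump(d,open(f"pics/{name}.pkl","wb"))
    return d,im
```

```bash
python3 -c "
from h import *
d,im=shot('w1');print(d['pos'],R.from_quat(d['rot']).as_matrix())
for X in [(.6778,.1818,.08),(.5771,.157,.08)]:print(proj(d,X))"
```

```text
[0.67789453 0.18191043 0.17018887] [[-9.68663813e-01 -2.48373544e-01 -9.99692120e-04]
 [-2.48373497e-01  9.68664326e-01 -1.72891280e-04]
 [ 1.01130771e-03  8.08235004e-05 -9.99999485e-01]]
[279.19018331 215.23084885]
[279.84204303  84.97303542]
```

View pics/w1.png

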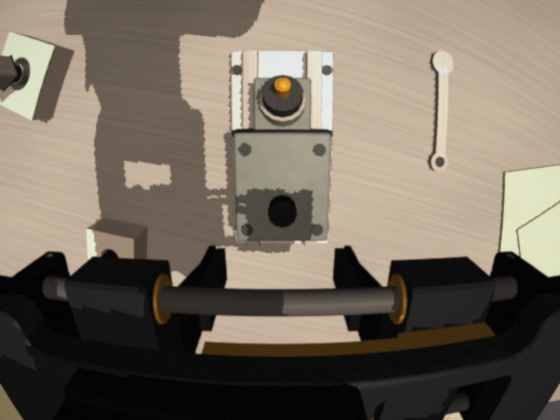

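The wrist view shows the stage square to the image: cap at about (282,211), brass tip at (283,86), carriage corners near (234,131), (332,131), (328,241) and (238,241). I'll measure these by mask.

Run:
```python
from h import *; import pickle
np.set_printoptions(precision=4,suppress=True)
d=pickle.load(open("pics/w1.pkl","rb"));im=cv2.imread("pics/w1.png")
g=im[190:235,260:305].max(2)
n,l,s,c=cv2.connectedComponentsWithStats((g<40).astype(np.uint8))
for i in range(1,n):
    if s[i,4]>50: print("cap",s[i,:5]+[260,190,0,0,0],c[i]+[260,190])
o=im[60:110,260:310].astype(int);m=((o[...,2]-o[...,0])>90).astype(np.uint8)
n,l,s,c=cv2.connectedComponentsWithStats(m)
for i in range(1,n):
    if s[i,4]>20: print("tip",s[i]+[260,60,0,0,0],c[i]+[260,60])
for r in (155,170,185,200,220): 
    row=im[r,200:370].astype(int).sum(1);gr=np.diff(row);print(r,200+np.argmin(gr[:60]),200+100+np.argmax(gr[100:]))
```

```text
cap [268 195  29  32 721] [281.8197 210.8308]
tip [275  78  16  19 215] [282.6698  85.6605]
155 224 330
170 225 329
185 226 330
200 234 312
220 227 311
```

Run:
```python
from h import *; import pickle
np.set_printoptions(precision=4,suppress=True)
d=pickle.load(open("pics/w1.pkl","rb"))
v=plane(d,(282,209.2),.08);t=plane(d,(283,86),.0745);print(v,t,np.arctan2(*(v-t)[[1,0]]),np.linalg.norm((v-t)[:2]))
print(tri((S,(372,283.7)),(D,(241.5,175)),(d,(282,209.2))), tri((S,(376.5,242)),(D,(217.6,194)),(d,(283,86))))
for uv in [(234,131),(332,131),(328.5,241),(237.5,241)]: print(plane(d,uv,.054))
Rt=R.from_quat(d["rot"]);print(Rt.inv().apply(v-d["pos"]))
```

```text
[0.6723 0.1828 0.08  ] [0.5768 0.1595 0.0745] 0.239293200869775 0.09828203217586305
(array([0.6757, 0.182 , 0.0785]), [np.float64(1.1), np.float64(3.6), np.float64(3.0)]) (array([0.5771, 0.158 , 0.0734]), [np.float64(1.8), np.float64(2.8), np.float64(1.5)])
[0.6221 0.128  0.054 ]
[0.6016 0.2092 0.054 ]
[0.6991 0.2344 0.054 ]
[0.7196 0.1524 0.054 ]
[0.0051 0.0022 0.0902]
```

Emit:
{"api": "nudge_tcp", "payload": {
  "ticks": [
    [0.0023, 0.0027, 0.025, 0],
    [0, 0, 0.03, 0],
    [0, 0, 0.03, 0],
    [0, 0, 0.0265, 0],
    [0, 0, 0, 0]
  ]
}}

```text
time: 2.28
position: [0.6749, 0.1841, 0.0565]
tool_rot: [-0.12, 0.993, 0.0, -0.001]
ft_force: [0.2, 0.1, 0.5]
grip_width: 0.0597
grip_force: 0.0
```

Emit:
{"api": "nudge_tcp", "payload": {
  "ticks": [
    [0, 0, 0, 0],
    [0, 0, 0, 0],
    [0, 0, 0, 0],
    [0, 0, 0, 0],
    [0, 0, 0, 0]
  ],
  "jaw": 0.01,
  "grip_n": 30
}}

```text
time: 2.7
position: [0.6754, 0.1842, 0.0596]
tool_rot: [-0.121, 0.993, -0.0, 0.0]
ft_force: [0.6, -0.3, -0.3]
grip_width: 0.0344
grip_force: 0.0
```

Emit:
{"api": "nudge_tcp", "payload": {
  "ticks": [
    [0, 0, 0, 0],
    [0, 0, 0, 0],
    [0, 0, 0, 0],
    [0, 0, 0, 0],
    [0, 0, 0, 0]
  ]
}}

```text
time: 3.12
position: [0.6755, 0.1835, 0.0596]
tool_rot: [-0.121, 0.993, -0.0, 0.0]
ft_force: [-0.2, -3.6, 2.0]
grip_width: 0.0234
grip_force: 30.0
```

Emit:
{"api": "nudge_tcp", "payload": {
  "ticks": [
    [0, 0, -0.002, 0],
    [0, 0, -0.002, 0],
    [0, 0, -0.002, 0],
    [0, 0, -0.002, 0],
    [0, 0, -0.002, 0],
    [0, 0, -0.002, 0],
    [0, 0, -0.001, 0],
    [0, 0, 0, 0],
    [0, 0, 0, 0]
  ]
}}

```text
time: 3.87
position: [0.6755, 0.1835, 0.0717]
tool_rot: [-0.121, 0.993, -0.0, 0.0]
ft_force: [2.8, -4.7, -6.1]
grip_width: 0.0227
grip_force: 30.0
```

Emit:
{"api": "nudge_tcp", "payload": {
  "ticks": [
    [0, 0, 0, 0],
    [0, 0, 0, 0],
    [0, 0, 0, 0],
    [0, 0, 0, 0],
    [0, 0, 0, 0],
    [0, 0, 0, 0],
    [0, 0, -0.01, 0],
    [0, 0, -0.03, 0],
    [0, 0, -0.03, 0],
    [0, 0, -0.03, 0]
  ],
  "jaw": 0.065
}}

```text
time: 4.7
position: [0.6749, 0.1843, 0.1737]
tool_rot: [-0.121, 0.993, 0.0, -0.0]
ft_force: [0.6, -0.4, 0.5]
grip_width: 0.0644
grip_force: 0.0
```

```bash
python3 -c "
from h import *
from rig import robot, eyes, readout
import pickle
d,im=shot('w2');print(d['pos'],R.from_quat(d['rot']).as_matrix())
a=eyes.camera('scene')['img'][:,:,::-1];b=eyes.camera('side')['img'][:,:,::-1]
z=lambda i,x,y:cv2.resize(i[y:y+70,x:x+66],None,fx=4,fy=4,interpolation=cv2.INTER_CUBIC)
cv2.imwrite('pics/m2.png',np.hstack([z(b,190,155),z(cv2.imread('pics/side0.png'),190,155)]))
"
```

```text
[0.67921146 0.18483529 0.18166164] [[-0.9706741  -0.2400845   0.0122971 ]
 [-0.24008466  0.97075082  0.00148568]
 [-0.01229411 -0.00151023 -0.99992328]]
```

View pics/m2.png

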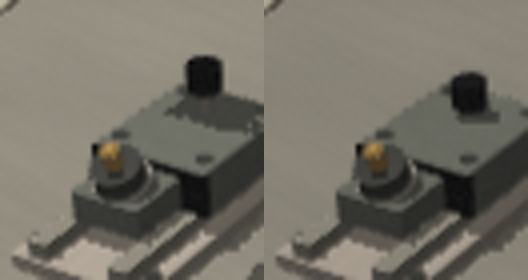

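The cap stands about 4 px higher in the right-hand comparison, so the vent is open. Next I'll go above the gun.

Emit:
{"api": "nudge_tcp", "payload": {
  "ticks": [
    [0.0166, -0.033, -0.0051, 0],
    [0.0166, -0.033, -0.0051, 0],
    [0.0166, -0.033, -0.0051, 0],
    [0.0166, -0.033, -0.0051, 0],
    [0.0166, -0.033, -0.0051, 0],
    [0.0166, -0.033, -0.0051, 0],
    [0.0166, -0.033, -0.0051, 0],
    [0.0166, -0.033, -0.0051, 0],
    [0.0166, -0.033, -0.0051, 0],
    [0, 0, 0, 0],
    [0, 0, 0, 0],
    [0, 0, 0, 0]
  ]
}}

```text
time: 5.85
position: [0.6007, -0.1395, 0.2173]
tool_rot: [-0.12, 0.993, 0.001, -0.001]
ft_force: [-0.6, -0.1, -0.4]
grip_width: 0.065
grip_force: 0.0
```

```bash
python3 -c "
from h import *
d,im=shot('w3');print(d['pos'],R.from_quat(d['rot']).as_matrix())
for X in [(.6012,-.1403,.136),(.6012,-.1403,.04)]:print(proj(d,X))
cv2.imwrite('pics/w3c.png',cv2.resize(im[120:300,160:400],None,fx=3,fy=3,interpolation=cv2.INTER_CUBIC))"
```

```text
[ 0.60092241 -0.13878416  0.21731128] [[-0.97068627 -0.24034287 -0.001861  ]
 [-0.24034571  0.9706862   0.00149382]
 [ 0.00144742  0.00189732 -0.99999715]]
[277.98320633 219.06674288]
[278.14039974 190.95893696]
```

View pics/w3c.png

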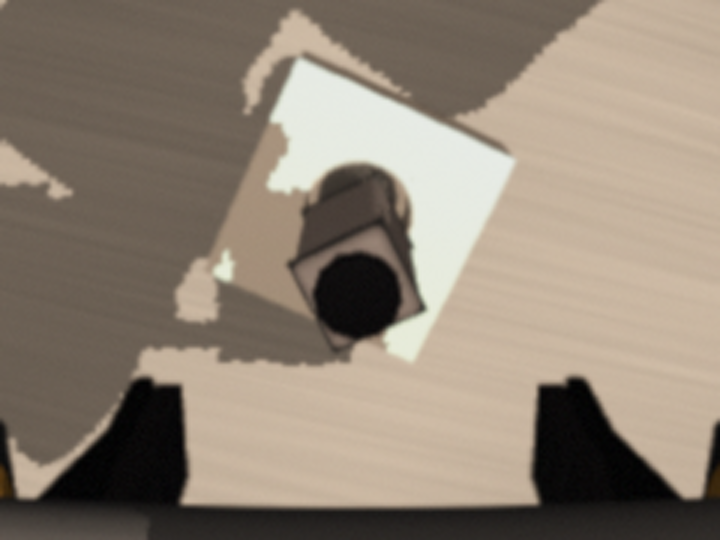

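The crop shows the knob centre at (357,296), the body's top corners at (290,264), (382,218), (425,310) and (335,352), and the stand-top corners at (300,57), (514,157), (411,361) and (213,280).

Run:
```python
from h import *; import pickle
np.set_printoptions(precision=4,suppress=True)
d=pickle.load(open("pics/w3.pkl","rb"));f=lambda u:(160+u[0]/3,120+u[1]/3)
print("knob",tri((S,(243,184)),(D,(322.5,213.5)),(d,f((357,296)))),plane(d,f((357,296)),.136))
C=np.array([plane(d,f(u),.128) for u in [(290,264),(382,218),(425,310),(335,352)]]);print(C,C.mean(0))
Q=np.array([plane(d,f(u),.04) for u in [(300,57),(514,157),(411,361),(213,280)]]);print("stand",Q,Q.mean(0))
e=C-np.roll(C,1,0);a=np.unwrap(np.arctan2(e[:,1],e[:,0])*4)/4;print("side",np.linalg.norm(e[:,:2],axis=1),"yaw mod 90",a,a.mean())
e=Q-np.roll(Q,1,0);a=np.unwrap(np.arctan2(e[:,1],e[:,0])*4)/4;print("side",np.linalg.norm(e[:,:2],axis=1),a.mean())
Rt=R.from_quat(d["rot"]).as_matrix();print("tool y",np.arctan2(Rt[1,1],Rt[0,1]))
```

```text
knob (array([ 0.601 , -0.14  ,  0.1363]), [np.float64(2.0), np.float64(2.5), np.float64(0.5)]) [ 0.6007 -0.1396  0.136 ]
[[ 0.5987 -0.1586  0.128 ]
 [ 0.5805 -0.1377  0.128 ]
 [ 0.6028 -0.12    0.128 ]
 [ 0.6206 -0.141   0.128 ]] [ 0.6006 -0.1393  0.128 ]
stand [[ 0.5515 -0.1718  0.04  ]
 [ 0.5677 -0.0901  0.04  ]
 [ 0.6515 -0.1062  0.04  ]
 [ 0.6379 -0.1848  0.04  ]] [ 0.6022 -0.1382  0.04  ]
side [0.0281 0.0277 0.0284 0.0276] yaw mod 90 [-2.4623 -2.426  -2.4683 -2.4397] -2.449077330368756
side [0.0874 0.0834 0.0854 0.0798] 2.9654631763159935
tool y 1.8135158269207012
```

Emit:
{"api": "nudge_tcp", "payload": {
  "ticks": [
    [0, -0.0007, 0, -0.1125],
    [0, 0, 0, -0.1125],
    [0, 0, 0, -0.1125],
    [0, 0, 0, -0.1125],
    [0, 0, 0.01, 0],
    [0, 0, 0.026, 0],
    [0, 0, 0.03, 0],
    [0, 0, 0.03, 0],
    [0, 0, 0.03, 0],
    [0, 0, 0.015, 0],
    [0, 0, 0, 0]
  ]
}}

```text
time: 6.82
position: [0.5982, -0.1378, 0.072]
tool_rot: [-0.339, 0.941, 0.004, -0.004]
ft_force: [-0.5, 0.1, -0.9]
grip_width: 0.0644
grip_force: 0.0
```

Emit:
{"api": "nudge_tcp", "payload": {
  "ticks": [
    [0, 0, 0, 0],
    [0, 0, 0, 0],
    [0, 0, 0, 0],
    [0, 0, 0, 0],
    [0, 0, 0, 0],
    [0, 0, 0, 0],
    [0, 0, 0, 0],
    [0, 0, 0, 0],
    [0, 0, 0, 0]
  ],
  "jaw": 0.02,
  "grip_n": 25
}}

```text
time: 7.57
position: [0.6019, -0.1408, 0.0778]
tool_rot: [-0.339, 0.941, -0.0, 0.0]
ft_force: [-1.0, 0.3, 3.6]
grip_width: 0.0279
grip_force: 25.0
```

Emit:
{"api": "nudge_tcp", "payload": {
  "ticks": [
    [0, 0, -0.01, 0],
    [0, 0, -0.02, 0],
    [0, 0, -0.03, 0],
    [0, 0, -0.03, 0],
    [0, 0, -0.03, 0],
    [0, 0, -0.017, 0],
    [0, 0, 0, 0.1118],
    [0, 0, 0, 0.1118],
    [0, 0, 0, 0.1118],
    [0, 0, 0, 0.1118]
  ],
  "grip_n": 25
}}

```text
time: 8.4
position: [0.6009, -0.1405, 0.214]
tool_rot: [-0.119, 0.993, 0.0, -0.001]
ft_force: [-0.3, -0.6, -2.2]
grip_width: 0.0279
grip_force: 25.0
```

Emit:
{"api": "nudge_tcp", "payload": {
  "ticks": [
    [-0.0038, 0.0248, 0, 0],
    [-0.0038, 0.0248, 0, 0],
    [-0.0038, 0.0248, 0, 0],
    [-0.0038, 0.0248, 0, 0],
    [-0.0038, 0.0248, 0, 0],
    [-0.0038, 0.0248, 0, 0],
    [-0.0038, 0.0248, 0, 0],
    [-0.0038, 0.0248, 0, 0],
    [-0.0038, 0.0248, 0, 0],
    [-0.0038, 0.0248, 0, 0],
    [-0.0038, 0.0248, 0, 0],
    [-0.0038, 0.0248, 0, 0],
    [0, 0, 0, 0],
    [0, 0, 0, 0],
    [0, 0, 0, 0]
  ]
}}

```text
time: 9.65
position: [0.5733, 0.1588, 0.2139]
tool_rot: [-0.122, 0.992, -0.0, -0.001]
ft_force: [0.5, 0.2, -1.9]
grip_width: 0.0276
grip_force: 25.0
```

```bash
python3 -c "
from h import *
from rig import robot, eyes, readout
d,im=shot('w4');print(d['pos'],R.from_quat(d['rot']).as_matrix())
c=eyes.camera('side');b=c['img'][:,:,::-1];c2=eyes.camera('scene');a=c2['img'][:,:,::-1]
cv2.imwrite('pics/sd4.png',b);cv2.imwrite('pics/sc4.png',a)
def z(c,i):
  u,v=proj(c,(.574,.159,.12)).astype(int);print(u-33,v-50);return cv2.resize(i[v-50:v+50,u-33:u+33],None,fx=4,fy=4,interpolation=cv2.INTER_CUBIC)
cv2.imwrite('pics/m4.png',np.hstack([z(D,b),z(S,a),cv2.resize(im[0:200,215:347],None,fx=2,fy=2)]))"
```

```text
[0.57354469 0.15829296 0.21395242] [[-9.70242659e-01 -2.42133744e-01 -6.58159611e-04]
 [-2.42133331e-01  9.70242768e-01 -6.49086384e-04]
 [ 7.95740319e-04 -4.70408920e-04 -9.99999573e-01]]
180 126
347 178
```

View pics/m4.png

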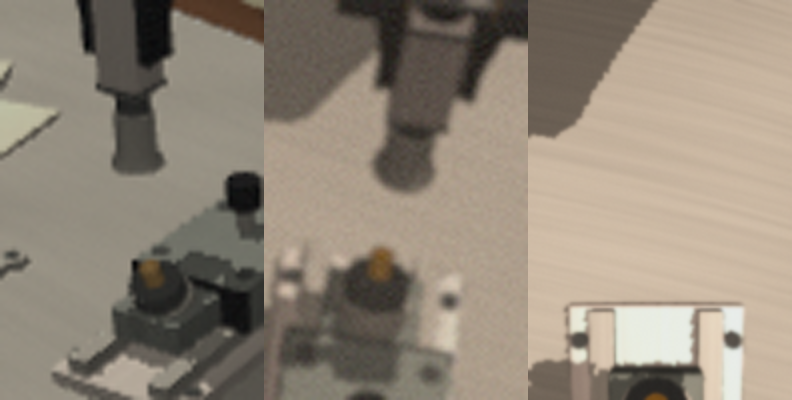

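Run:
```python
from h import *
np.set_printoptions(precision=4,suppress=True)
m=tri((D,(214.3,167.2)),(S,(382,221.7)));t=tri((D,(217.5,192.8)),(S,(376.2,241)))
print(m,t); x=np.array([.970,.2425]);y=np.array([-.2425,.970]);e=(t[0]-m[0])[:2];print(e@x,e@y)
def um(c,X):return proj(c,X)
for z in (.14,.146,.152): print(z,um(D,(.5735,.1585,z)),um(S,(.5735,.1585,z)))
print(um(D,(.5742,.1589,.08)),um(S,(.5742,.1589,.08)))
```

```text
(array([0.5764, 0.159 , 0.1442]), [np.float64(0.9), np.float64(0.9)]) (array([0.577 , 0.1563, 0.0771]), [np.float64(1.8), np.float64(1.8)])
-2.211814690615387e-05 -0.002720575047972137
0.14 [213.2276 169.1465] [381.4934 222.0537]
0.146 [213.0433 166.8133] [381.9502 220.199 ]
0.152 [212.8578 164.4653] [382.4117 218.3257]
[215.1306 191.5402] [377.2379 239.9523]
```

Emit:
{"api": "nudge_tcp", "payload": {
  "ticks": [
    [-0.001, -0.0008, 0.015, 0],
    [0, 0, 0.02, 0],
    [0, 0, 0.016, 0],
    [0, 0, 0.008, 0],
    [0, 0, 0.006, 0],
    [0, 0, 0.005, 0],
    [0, 0, 0.003, 0],
    [0, 0, 0.002, 0],
    [0, 0, 0.001, 0],
    [0, 0, 0, 0],
    [0, 0, 0, 0]
  ]
}}

```text
time: 10.72
position: [0.5752, 0.1586, 0.1386]
tool_rot: [-0.122, 0.992, -0.0, 0.0]
ft_force: [0.8, -0.2, -2.0]
grip_width: 0.028
grip_force: 25.0
```

Run:
```python
from h import *
from rig import robot, eyes, readout
b=eyes.camera('side')['img'][:,:,::-1];a=eyes.camera('scene')['img'][:,:,::-1]
def z(c,i):
  u,v=proj(c,(.574,.159,.1)).astype(int);print(u-33,v-45);return cv2.resize(i[v-45:v+45,u-33:u+33],None,fx=5,fy=5,interpolation=cv2.INTER_CUBIC)
cv2.imwrite('pics/m5.png',np.hstack([z(D,b),z(S,a)]))
```

```text
181 139
345 189
```

View pics/m5.png

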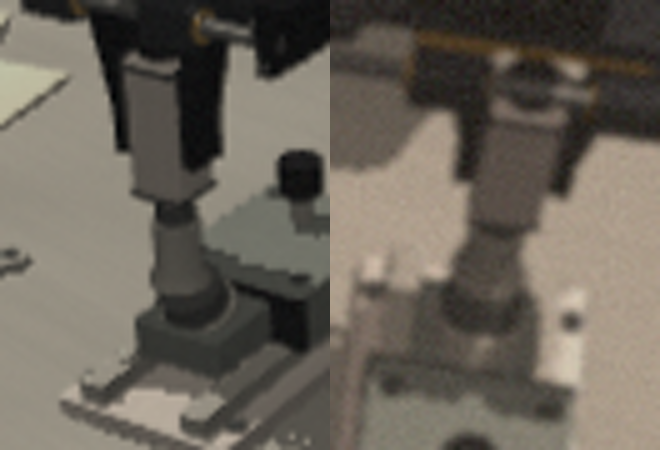

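Both crops show the mouth over the pin, with the brass tip hidden and no contact force. Now I'll ease the grip and swing the gun about the pin.

Emit:
{"api": "nudge_tcp", "payload": {
  "ticks": [
    [0, 0, 0, 0],
    [0, 0, 0, 0],
    [0.003, 0.0, 0.0005, 0],
    [0.003, 0, 0.0005, 0],
    [0.0038, 0, 0.0005, 0],
    [0.0038, 0, 0.0006, 0],
    [0, 0, 0, 0]
  ],
  "grip_n": 10
}}

```text
time: 11.4
position: [0.5612, 0.1551, 0.1362]
tool_rot: [-0.122, 0.993, -0.0, 0.0]
ft_force: [1.7, 0.5, -2.0]
grip_width: 0.0281
grip_force: 10.0
```

Emit:
{"api": "nudge_tcp", "payload": {
  "ticks": [
    [0.0038, 0, 0.0009, 0],
    [0.0037, 0, 0.001, 0],
    [0.0037, 0, 0.0012, 0],
    [0, 0, 0, 0]
  ]
}}

```text
time: 11.73
position: [0.5495, 0.1522, 0.1327]
tool_rot: [-0.122, 0.992, -0.0, -0.001]
ft_force: [1.2, -0.2, -1.4]
grip_width: 0.028
grip_force: 10.0
```

Emit:
{"api": "nudge_tcp", "payload": {
  "ticks": [
    [0.0025, 0, 0.001, 0],
    [0.0025, 0, 0.001, 0],
    [0, 0, 0, 0]
  ]
}}

```text
time: 11.98
position: [0.5453, 0.1511, 0.1307]
tool_rot: [-0.122, 0.993, -0.0, -0.001]
ft_force: [1.6, 0.5, -1.3]
grip_width: 0.028
grip_force: 10.0
```

Run:
```python
from h import *
from rig import robot, eyes, readout
b=eyes.camera('side')['img'][:,:,::-1];a=eyes.camera('scene')['img'][:,:,::-1]
def z(c,i):
  u,v=proj(c,(.56,.156,.1)).astype(int);print(u-33,v-45);return cv2.resize(i[v-45:v+45,u-33:u+33],None,fx=5,fy=5,interpolation=cv2.INTER_CUBIC)
cv2.imwrite('pics/m6.png',cv2.convertScaleAbs(np.hstack([z(D,b),z(S,a)]),alpha=1.4))
```

```text
177 141
346 183
```

View pics/m6.png

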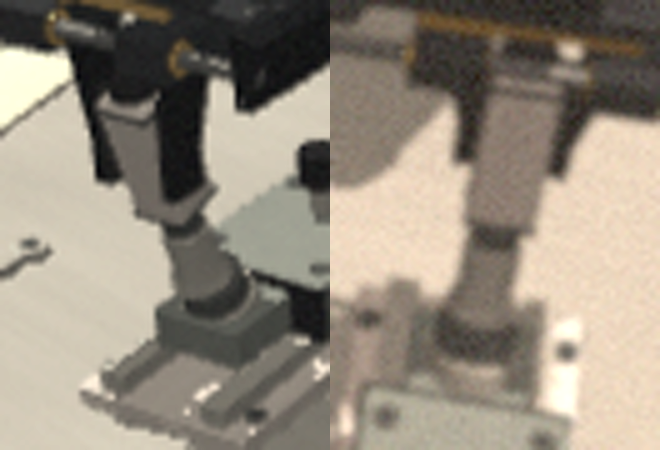

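Emit:
{"api": "nudge_tcp", "payload": {
  "ticks": [
    [-0.0006, 0, 0.0014, 0],
    [-0.0006, 0, 0.0014, 0],
    [-0.0006, 0, 0.0014, 0],
    [0, 0, 0, 0]
  ]
}}

```text
time: 12.42
position: [0.5462, 0.1515, 0.1271]
tool_rot: [-0.122, 0.992, -0.0, -0.002]
ft_force: [-2.5, -1.2, 6.6]
grip_width: 0.0278
grip_force: 10.0
```

Emit:
{"api": "nudge_tcp", "payload": {
  "ticks": [
    [-0.0004, 0, 0.0009, 0],
    [-0.0004, 0, 0.0009, 0],
    [0, 0, 0, 0],
    [0, 0, 0, 0]
  ]
}}

```text
time: 12.75
position: [0.5469, 0.1516, 0.1255]
tool_rot: [-0.122, 0.992, -0.0, -0.002]
ft_force: [-3.2, -0.5, 6.5]
grip_width: 0.0279
grip_force: 10.0
```

Emit:
{"api": "nudge_tcp", "payload": {
  "ticks": [
    [0, 0, 0, 0],
    [0, 0, 0, 0],
    [0, 0, 0, 0],
    [-0.0004, 0, 0.0009, 0],
    [-0.0004, 0, 0.0009, 0],
    [0, 0, 0, 0]
  ],
  "grip_n": 55
}}

```text
time: 13.25
position: [0.5477, 0.1519, 0.1235]
tool_rot: [-0.122, 0.992, -0.0, -0.002]
ft_force: [-2.3, -1.1, 5.4]
grip_width: 0.028
grip_force: 55.0
```

Emit:
{"api": "nudge_tcp", "payload": {
  "ticks": [
    [-0.0004, 0, 0.0009, 0],
    [-0.0004, 0, 0.0009, 0],
    [0, 0, 0, 0]
  ]
}}

```text
time: 13.5
position: [0.5486, 0.1521, 0.1214]
tool_rot: [-0.122, 0.992, -0.0, -0.002]
ft_force: [-2.2, -1.1, 3.5]
grip_width: 0.0279
grip_force: 55.0
```

Emit:
{"api": "nudge_tcp", "payload": {
  "ticks": [
    [-0.0004, 0, 0.0009, 0],
    [-0.0004, 0, 0.0009, 0],
    [0, 0, 0, 0]
  ]
}}

```text
time: 13.75
position: [0.5497, 0.1524, 0.1189]
tool_rot: [-0.122, 0.992, -0.0, -0.001]
ft_force: [-2.2, -1.8, 1.7]
grip_width: 0.0278
grip_force: 55.0
```

Emit:
{"api": "nudge_tcp", "payload": {
  "ticks": [
    [-0.0004, 0, 0.0009, 0],
    [-0.0004, 0, 0.0009, 0],
    [0, 0, 0, 0]
  ]
}}

```text
time: 14.0
position: [0.5499, 0.1524, 0.1185]
tool_rot: [-0.122, 0.992, -0.0, -0.002]
ft_force: [-6.7, -1.6, 10.9]
grip_width: 0.0274
grip_force: 55.0
```

Emit:
{"api": "nudge_tcp", "payload": {
  "ticks": [
    [-0.0004, 0, 0.0009, 0],
    [-0.0004, 0, 0.0009, 0],
    [0, 0, 0, 0]
  ]
}}

```text
time: 14.25
position: [0.5501, 0.1525, 0.1184]
tool_rot: [-0.123, 0.992, -0.0, -0.002]
ft_force: [-10.3, -3.6, 21.6]
grip_width: 0.0277
grip_force: 55.0
```

Emit:
{"api": "nudge_tcp", "payload": {
  "ticks": [
    [0, 0, 0, 0],
    [0, 0, 0, 0],
    [0, 0, 0, 0],
    [0, 0, 0, 0],
    [0, 0, 0, 0],
    [0, 0, 0, 0]
  ]
}}

```text
time: 14.75
position: [0.55, 0.1525, 0.1183]
tool_rot: [-0.123, 0.992, -0.0, -0.002]
ft_force: [-10.5, -3.4, 21.9]
grip_width: 0.028
grip_force: 55.0
```

Run:
```python
from h import *
from rig import robot, eyes, readout
b=eyes.camera('side')['img'][:,:,::-1];a=eyes.camera('scene')['img'][:,:,::-1]
def z(c,i):
  u,v=proj(c,(.57,.156,.09)).astype(int);print(u-33,v-45);return cv2.resize(i[v-45:v+45,u-33:u+33],None,fx=5,fy=5,interpolation=cv2.INTER_CUBIC)
cv2.imwrite('pics/m7.png',cv2.convertScaleAbs(np.hstack([z(D,b),z(S,a)]),alpha=1.4))
```

```text
181 143
344 190
```

View pics/m7.png

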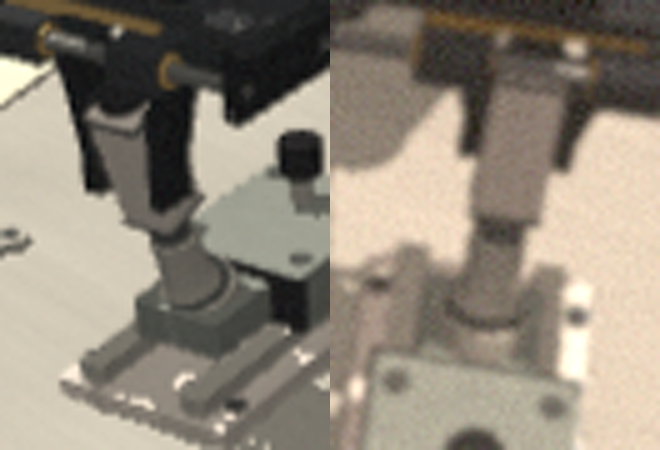

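The pictures show the rim hard down on the sleeve with the gun in line with the nipple, and the vent cap still up. The force fell from about 8 N to about 5 N over the last 5 mm of travel and then rose at the end stop, so the sleeve is fully down.

```bash
python3 -c "
from rig import robot, eyes, readout
print(robot.hand_in())"
```

```text
the job is handed in; nothing more can be done
None
```

The job is handed in at about 15 s on the robot's clock: the vent cap is open, and the gun is gripped and pressed onto the nipple with about 26 N, holding the sleeve at its end stop.

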